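# Hang a template on the free hook of the gauge carousel

## Task

Turn the gauge carousel until its empty hook lines up with the pointer on the foot. Then take the loose template from its wooden stand, hang it by its eye on that hook and push it gently inwards past the sprung catch until you feel it stop against the collar, and press it home there with about 10 N, so that the catch springs up behind it; let go and leave it hanging there. Keep the template upright in the hand all the while (do not lever it over), push nothing hard (never over 15 N on the carousel) and leave the other things on the bench alone.

Things in the scene. Friction and masses are not known exactly. Their poses are not given: they have to be found in the camera images.
- carousel: Gauge carousel fixed to the bench: grey round foot 170 mm across, post, dark hub 60 mm across (211 mm high) with four steel hooks at 90 degrees. Origin: on the turning axis at bench level; its -x axis points along the steel pointer on the foot (end 115 mm from the axis, roughly facing the robot). Three hooks carry fixed templates, tabs up to 257 mm high, that turn with the hub.
- turret (a joint): Hub angle, rad, positive counterclockwise from above. At 0 the empty hook lies above the pointer. Starts between 0.7 and 2.4, so it must be turned clockwise. Stiff (0.4 N m friction, a few newtons at the hook); stays where it is left; stops at -0.6 and 2.9.
- free_hook (a point): Nominal seat of the empty hook, on top of its level round bar (10 mm thick), 70 mm from the turning axis, 200 mm above the bench; -x points outwards along the hook. Inside the seat a collar 26 mm across, outer face 66 mm from the axis. The whole hook, with collar, catch and end, is screwed in more or less: it may really stand up to 6 mm farther in or out than stated, so feel for the stop.
- hook_end (a point): Nominal foot of the empty hook's upturned end, on top of the bar, 129 mm from the turning axis (really up to 6 mm farther in or out). The end is round, 10 mm thick, and rises 12 mm above the top of the bar. Between it and the catch are 27 mm of plain bar.
- keeper (a joint): Angle of the brass sprung catch on the empty hook, rad: 0 = fully up, 0.33 = pressed level with the bar. A ramp 7 mm wide whose foot lies 97 mm from the turning axis; it rises inwards to 5.5 mm above the bar at its square inner end 78 mm from the axis. What slides inwards along the bar presses it down (a push of about 4 to 8 N) and it springs up behind.
- gauge_tab (a point): Loose template: flat aluminium plate 8 mm thick (its x axis), 185 mm tall (z), 0.15 to 0.3 kg, same either way round, upright in the stand, lower edge 12 mm above the bench. This point: middle of its grip tab (26 mm wide, 25 mm below to 20 mm above here), 165 mm above the lower edge. Below: the eye, a hole 30 wide, 40 high in a frame 50 wide; then a body 70 wide, 88 high.
- gauge_eye (a point): Middle of the upper edge of the template's eye, 37 mm below the middle of the tab: the edge that rests on the hook bar; the hole extends 40 mm down from here. Axes as gauge_tab.
- stand: Wooden stand fixed to the bench, 110 x 120 mm, 57 mm high, with a slot 11 x 73 mm (long side along its y axis), 45 mm deep, that holds the loose template. Origin: centre of the underside.
- oil_can: Bystander: grey can 56 mm across, 110 mm high. Origin at the centre of its underside.
- paste_jar: Bystander: white jar 48 mm across, 50 mm high. Origin at the centre of its underside.
- brush: Bystander: a brush lying on the bench.
- insert: Bystander: steel block 70 x 50 x 35 mm. Origin at the centre of its underside.
Not all that is in view belongs to the job. There is more than one size of the part that bears gauge_tab; the job needs the smallest.

How it is judged:
By the outcome, as a careful person would: the job done as asked, in the order asked, and still so for the second after the job is handed in, with the robot touching nothing.
It also fails if it takes over 72 s, if anything falls off the work surface, if the arm or the gripper's body presses on something with over 40 N, if the wrist force passes 120 N, or if a joint passes its speed limit or range.

## Robot

A 6-joint arm with a two-finger parallel gripper is mounted at the origin on the work surface. World frame = base frame: x ahead of the robot, y to its left, z up, the work surface at z = 0. Lengths are in m, angles in rad, forces in N, time in s.
With the tool pointing down it reaches from about 0.35 to 0.925 m from the base axis. Payload 6.4 kg.
Tool frame: the origin (TCP) lies midway between the tips of the shut fingers; the grasp point (between the pads) lies 19 mm behind it (bot.hold_point_z is the distance from the TCP to the grasp point, in m); z points along the fingers, y is the direction in which the jaws open and shut (so a half turn about z gives the same grasp; the last joint's range is limited). The gripper opens to 94 mm and grips with 3 to 60 N. Pads are 16 mm wide; open, the fingers measure 119 mm over their backs; the gripper's body (75 mm by 177 mm) begins 78 mm behind the grasp point.
Start: joints at [-1.299, 0.245, 1.558, -0, 1.339, -0.174], TCP at [0.28, -0.586, 0.169] pointing down, gripper open.
Joint ranges: [-3.13, 3.13], [-1.02, 2.26], [0.13, 2.54], [-0.95, 4.09], [0.21, 2.88], [-2.74, 2.74]. Speed limits (rad/s): [2.57, 2.57, 3.14, 3.14, 3.14, 3.14].

## Interface

Orientations are given as a rotation vector (axis times angle).
In Python, from cell import bot gives the robot as it stands. The module is installed in compiled form; this text tells all that it offers.
- The arm moves only by the shell command python3 -m handwheel 'ROWS' [OPENING]. ROWS is JSON, a list that holds one entry, the list of rows, each a list of 6 numbers: the shift along the tool's x, y, z in m, then the turn, a rotation vector about the tool's x, y, z in rad. A call has 1 to 8 rows; each row shifts and turns the commanded pose from where the row before left it, along the tool's axes as they then stand; what a row does not reach is not made up. A row lasts 1/10 s, in which the tool goes at most 50 mm and 8.59 degrees, less where a joint would pass 70% of its speed; a pose out of reach is approached as far as the arm can. A call is refused whole if a number of a shift passes 0.05 or a number of a turn 0.15, either way. A call with a gripper value outside its range is refused whole. OPENING is the opening, from -1 (shut) to 1 (fully open), set as the call begins (- or left out, the last holds). The fingers move at their own pace and stop on an object; the grip force is fixed at half the most. Time passes only in rows, so rows that do not move let the fingers close. It gives the time, the measured TCP pose, the force and the opening at its end, in the units of the state.
- bot.read_state(): the state, without advancing time (a new reading comes with each control period).
- bot.get_image(name): name is "scene" or "top" or "wrist"; returns a dict with "img" (480x640x3 uint8, red, green, blue), "K" (3x3 intrinsics, pixels), "world_from_camera" (4x4, takes a point from camera to world coordinates). Camera axes: x right, y down, z forward; pixel columns grow to the right and rows downward; lengths in m; the calibration is good to about 2 mm. A picture is of the moment at which its call begins. There is no depth.
- bot.close_job(): hands the job in, once; it reports no verdict.
The state is a dict: "t": time; "joints": joint angles; "joint_velocities": joint speeds; "tau": joint torques, N m; "position": TCP position; "tcp_rot": TCP orientation; "wrist_force": force on the tool from outside, world axes, zero at the start; "moment": the same for the moment, N m; "opening": finger opening in m.
Only numpy, scipy, OpenCV 4.12 (cv2) and the standard library are available. Lean on these libraries where they do the work, as an engineer would, in place of code of your own. Each camera call takes 0.05 s, during which the arm holds its last target. There are 200 camera calls.

## Working session

There is one attempt and no reset: what is moved stays moved. The work goes in short steps, Python scripts to look and compute and a shell command to move; the robot and the scene stay as the last step left them, time stands still between calls to the robot, and variables do not carry over. Pictures are saved under pics/ and viewed, about 8 in all and at most 12, crops included, and the job is handed in when it is done.

```bash
mkdir -p pics; cat > h.py <<'E'
import numpy as np,cv2
from cell import bot
from scipy.spatial.transform import Rotation as R
def snap(n,f):
    d=bot.get_image(n); cv2.imwrite('pics/'+f,d['img'][:,:,::-1]); np.savez('pics/'+f+'.npz',K=d['K'],T=d['world_from_camera']); return d
def ray(f,u,v,z):
    d=np.load('pics/'+f+'.npz'); K,T=d['K'],d['T']
    r=T[:3,:3]@np.linalg.solve(K,[u,v,1]); o=T[:3,3]; return o+r*(z-o[2])/r[2]
def proj(f,p):
    d=np.load('pics/'+f+'.npz'); K,T=d['K'],d['T']
    c=T[:3,:3].T@(np.array(p)-T[:3,3]); q=K@c; return q[:2]/q[2]
E
python3 - <<'E'
from h import *
for n in ['scene','top']:
    d=snap(n,n+'1.png'); print(n,d['world_from_camera'].round(3).tolist())
s=bot.read_state(); print(s)
a=cv2.imread('pics/scene1.png');b=cv2.imread('pics/top1.png')
E
```

```text
scene [[-0.14, 0.842, -0.521, 1.187], [0.99, 0.127, -0.061, 0.117], [0.015, -0.524, -0.851, 1.26], [0.0, 0.0, 0.0, 1.0]]
top [[0.019, -0.992, 0.125, 0.405], [-1.0, -0.019, 0.004, 0.031], [-0.002, -0.125, -0.992, 1.146], [0.0, 0.0, 0.0, 1.0]]
{'t': 0.1, 'joints': array([-1.29910230e+00,  2.45735949e-01,  1.55885093e+00, -2.06487328e-05,
        1.33872078e+00, -1.74062879e-01]), 'joint_velocities': array([-0.00049569, -0.00344298, -0.00324468, -0.00045036, -0.00137253,
       -0.00245423]), 'tau': array([-5.12572274e-05, -4.16914594e+01, -3.15523911e+01,  6.87216874e-02,
        3.10157100e-02, -4.55309407e-05]), 'position': array([ 0.28010115, -0.58589423,  0.16778305]), 'tcp_rot': array([-3.06221483e+00, -6.94039580e-01,  1.62885824e-04]), 'wrist_force': array([1.01913493, 1.03096244, 0.27877723]), 'moment': array([ 0.00476873, -0.00061235, -0.00264652]), 'opening': 0.09380122206243903}
```

View pics/scene1.png

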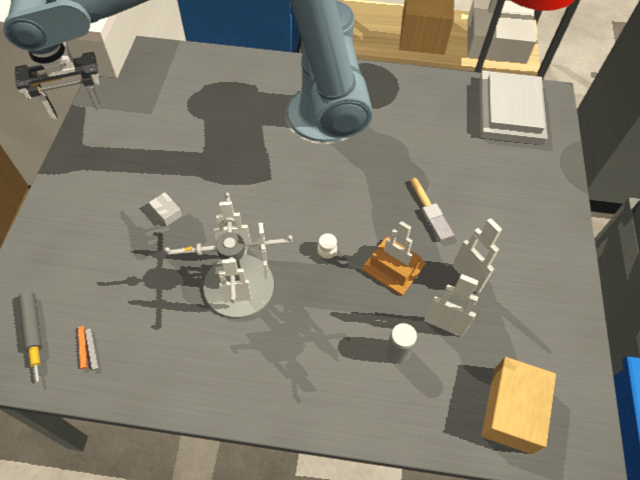

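View pics/top1.png

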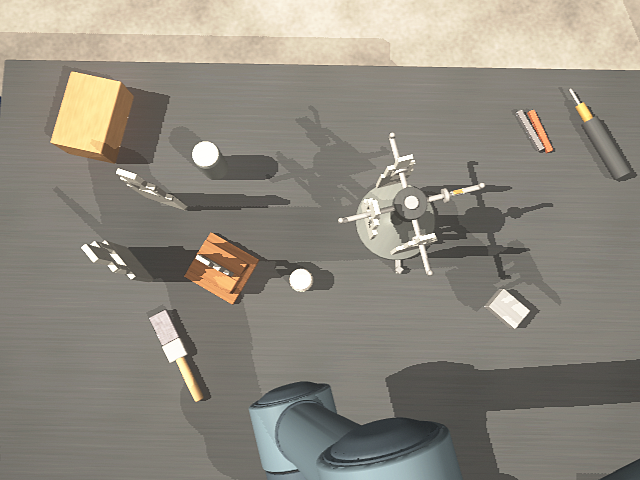

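The scene shows the carousel at scene (230,245), with its empty hook and brass catch pointing towards scene (168,250), top (482,185). The template candidates are the one in the wooden stand at top (213,263), and two free-standing ones at top (108,258) and (150,187). The one in the stand looks smallest. I'll confirm that in an enlarged crop.

```bash
python3 - <<'E'
import cv2,numpy as np
b=cv2.imread('pics/top1.png');s=cv2.imread('pics/scene1.png')
f=lambda im,x,y,w,h,k:cv2.resize(im[y:y+h,x:x+w],None,fx=k,fy=k,interpolation=cv2.INTER_CUBIC)
c=np.zeros((600,800,3),np.uint8)
c[:300,:400]=f(b,170,220,100,75,4)
c[:300,400:]=f(s,350,200,160,120,2.5)
c[300:,:]=0
c[300:600,:400]=f(b,335,130,160,120,2.5)[:300,:400]
c[300:600,400:]=f(b,380,170,120,90,3.3334)[:300,:400]
cv2.imwrite('pics/c1.png',c)
E
```

```text
(no output)
```

View pics/c1.png

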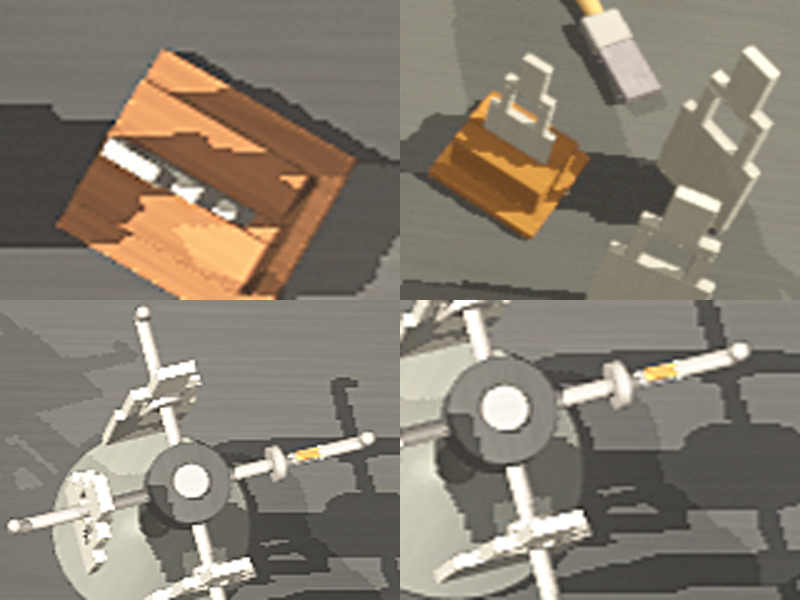

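```bash
python3 - <<'E'
from h import *
t='top1.png';s='scene1.png'
ax=ray(t,411.8,202.7,.211); print('hub',ax,'proj scene',proj(s,ax))
for n,u,v,z in [('hookend',482,185.3,.212),('collar',445.5,195.5,.205),('pointer',399,272,.01),('h2',393,135,.212),('h3',341.5,219.5,.212),('h4',429,274,.212),
 ('tabL',196.5,256.3,.197),('tabR',210,264.5,.197),('tabmid',203.2,260.5,.197)]:
    p=ray(t,u,v,z); d=p-ax; print(n,p.round(4),'r',np.hypot(*d[:2]).round(4),'az',np.degrees(np.arctan2(d[1],d[0])).round(1))
print('tab scene ray',ray(s,405.2,227,.197))
c=[ray(t,170+u/4,220+v/4,.057) for u,v in [(165,50),(355,158),(57,225),(275,300)]]
print(np.round(c,4).tolist())
for p in [('hub',230,240)]: print(ray(s,230,242,.211))
print(R.from_rotvec(bot.read_state()['tcp_rot']).as_matrix().round(3).tolist())
E
```

```text
hub [ 0.59412167 -0.13083598  0.211     ] proj scene [228.39374876 242.54876584]
hookend [ 0.6278 -0.2558  0.212 ] r 0.1295 az -74.9
collar [ 0.6096 -0.1923  0.205 ] r 0.0633 az -75.9
pointer [ 0.4844 -0.138   0.01  ] r 0.1099 az -176.3
h2 [ 0.7176 -0.0971  0.212 ] r 0.128 az 15.3
h3 [ 0.5614 -0.0063  0.212 ] r 0.1288 az 104.7
h4 [ 0.4678 -0.1603  0.212 ] r 0.1297 az -166.9
tabL [0.4926 0.2507 0.197 ] r 0.3948 az 104.9
tabR [0.4784 0.226  0.197 ] r 0.3751 az 108.0
tabmid [0.4853 0.2384 0.197 ] r 0.3849 az 106.4
tab scene ray [0.48952775 0.24130518 0.197     ]
[[0.5552, 0.2551, 0.057], [0.5013, 0.1555, 0.057], [0.4643, 0.3061, 0.057], [0.4284, 0.1937, 0.057]]
[ 0.59228692 -0.12775879  0.211     ]
[[0.902, 0.431, -0.0], [0.431, -0.902, 0.002], [0.0, -0.002, -1.0]]
```

The template in the stand at top (213,263) is clearly smaller than the two free-standing ones, so that is the one to use. The empty hook is at azimuth −75° and the pointer at about −176°, so I turn clockwise by about 101°. I'll straddle the bar first.

```bash
cat >> h.py <<'E'
def plan(p,yaz=None):
    "remaining tool-frame shift to world p; turn about tool z to bring tool y to azimuth yaz (deg)"
    s=bot.read_state(); M=R.from_rotvec(s['tcp_rot']).as_matrix()
    print('t',round(s['t'],2),'pos',s['position'].round(4),'F',s['wrist_force'].round(1),'z',M[:,2].round(4),'yaz',np.degrees(np.arctan2(M[1,1],M[0,1])).round(2),'op',round(s['opening'],4))
    print('shift',(M.T@(np.array(p)-s['position'])).round(4))
    if yaz is not None:
        a=np.radians(yaz); z=np.array([0,0,-1.]); y=np.array([np.cos(a),np.sin(a),0]); D=np.c_[np.cross(y,z),y,z]
        print('turn',R.from_matrix(M.T@D).as_rotvec().round(4))
E
python3 -m handwheel '[[[0.0417,-0.0151,-0.0119,0,0,0],[0.0417,-0.0151,-0.0119,0,0,0],[0.0417,-0.0151,-0.0119,0,0,0],[0.0417,-0.0151,-0.0119,0,0,0],[0.0417,-0.0151,-0.0119,0,0,0],[0.0417,-0.0151,-0.0119,0,0,0],[0.0417,-0.0151,-0.0119,0,0,0],[0.0417,-0.0151,-0.0119,0,0,0]]]' -0.4
python3 -m handwheel '[[[0.0417,-0.0151,-0.0119,0,0,0],[0.0417,-0.0151,-0.0119,0,0,0],[0.0417,-0.0151,-0.0119,0,0,0],[0,0,0,0,0,-0.149],[0,0,0,0,0,-0.149],[0,0,0,0,0,-0.149],[0,0,0,0,0,-0.149],[0,0,0,0,0,-0.149]]]'
python3 -m handwheel '[[[0,0,0,0,0,-0.149],[0,0,0,0,0,-0.149],[0,0,0,0,0,-0.149],[0,0,0,0,0,-0.149],[0,0,0,0,0,-0.045],[0,0,0,0,0,0]]]'
python3 - <<'E'
from h import *
plan([.623,-.238,.25],15)
snap('wrist','w1.png')
snap('top','top2.png')
E
```

```text
t: 0.9
position: [0.53, -0.3319, 0.264]
tcp_rot: [-3.063, -0.694, 0.001]
wrist_force: [0.2, -0.8, 0.5]
opening: 0.0335
t: 1.7
position: [0.6223, -0.2386, 0.2989]
tcp_rot: [-2.594, -1.769, 0.001]
wrist_force: [-0.3, -0.6, 0.5]
opening: 0.0282
t: 2.3
position: [0.6223, -0.2387, 0.299]
tcp_rot: [-1.913, -2.49, 0.0]
wrist_force: [0.2, -0.8, -0.5]
opening: 0.0283
t 2.3 pos [ 0.6223 -0.2387  0.299 ] F [ 0.2 -0.8 -0.5] z [-1.e-03  6.e-04 -1.e+00] yaz 14.94 op 0.0283
shift [0.0005 0.0009 0.049 ]
turn [-0.0008 -0.0008 -0.0011]
```

View pics/w1.png

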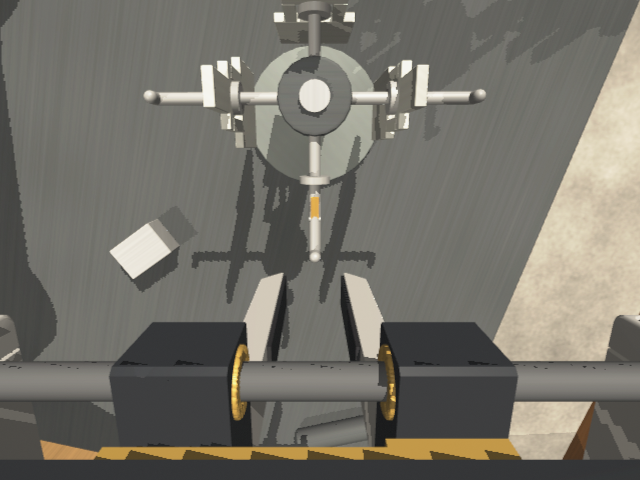

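The wrist picture shows the empty hook centred between the fingers: hub at (315,95), catch at (315,208) and hook end at (315,257). The tool is aligned with the hook.

```bash
python3 - <<'E'
from h import *
w='w1.png'
h=ray(w,315,95,.211);e=ray(w,315,257,.212);c=ray(w,315,182,.200);k=ray(w,315,219,.2)
for n,p in zip('hub end collar kfoot'.split(),(h,e,c,k)):
    d=p-h;print(n,p.round(4),np.hypot(*d[:2]).round(4),np.degrees(np.arctan2(d[1],d[0])).round(1))
E
```

```text
hub [ 0.5941 -0.1304  0.211 ] 0.0 0.0
end [ 0.628  -0.2574  0.212 ] 0.1314 -75.1
collar [ 0.6117 -0.1963  0.2   ] 0.0682 -75.0
kfoot [ 0.62   -0.2273  0.2   ] 0.1003 -75.0
```

```bash
python3 -m handwheel '[[[0,0,0.04,0,0,0],[0,0,0.04,0,0,0],[0,0,0.038,0,0,0],[0,0,0,0,0,0],[0,-0.0028,0,0,0,0.025],[0,-0.0028,0,0,0,0.025],[0.0001,-0.0045,0,0,0,0.04],[0.0001,-0.0045,0,0,0,0.04]]]' -0.6
python3 -c "
from h import *
plan([.6232,-.2396,.181],15)"
```

```text
t: 3.2
position: [0.6094, -0.2427, 0.1851]
tcp_rot: [2.071, 2.355, 0.001]
wrist_force: [0.4, -0.5, -0.8]
opening: 0.0192
t 3.2 pos [ 0.6094 -0.2427  0.1851] F [ 0.4 -0.5 -0.8] z [ 0.0044 -0.0027 -1.    ] yaz 7.34 op 0.0192
shift [0.0013 0.0141 0.0042]
turn [ 0.0038  0.0035 -0.1338]
```

```bash
python3 -m handwheel '[[[0.0002,-0.0056,0.003,0,0,0.05],[0.0002,-0.0056,0,0,0,0.05],[0.0002,-0.0056,0,0,0,0.05],[0.0002,-0.0056,0,0,0,0.05]]]'
python3 -c "
from h import *
plan([.6232,-.2396,.181],-10)
d=snap('wrist','w2.png')"
```

```text
t: 3.6
position: [0.5869, -0.2432, 0.1821]
tcp_rot: [2.297, 2.136, 0.002]
wrist_force: [-0.1, 0.3, -0.4]
opening: 0.0187
t 3.6 pos [ 0.5869 -0.2432  0.1821] F [-0.1  0.3 -0.4] z [ 0.0044 -0.0029 -1.    ] yaz -4.16 op 0.0187
shift [0.0063 0.0359 0.0013]
turn [0.0048 0.0023 0.102 ]
```

View pics/w2.png

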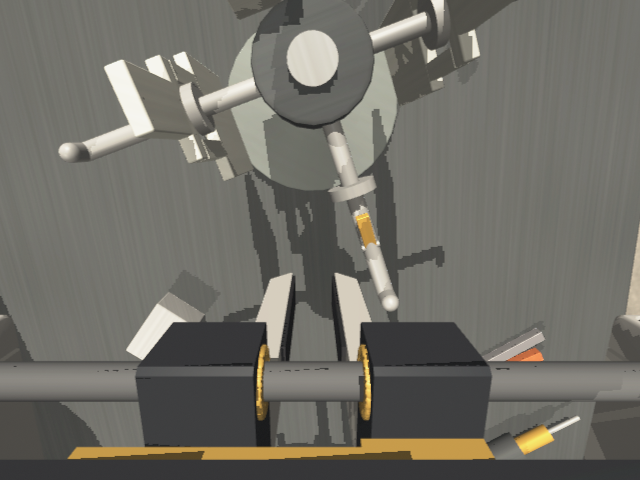

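```bash
python3 - <<'E'
from h import *
w='w2.png'
h=ray(w,313,58,.211);e=ray(w,390,303,.212)
d=e-h;print(h,e,np.hypot(*d[:2]).round(4),np.degrees(np.arctan2(d[1],d[0])).round(1))
p=bot.read_state()['position'];print(proj(w,p),proj(w,p+[0,0,.02]),proj('w1.png',[.6223,-.2387,.299]))
E
```

```text
[ 0.59412231 -0.13070034  0.211     ] [ 0.62729488 -0.25727567  0.212     ] 0.1309 -75.3
[313.75056011 266.75974509] [313.95401732 277.91223898] [314.51510339 267.29135104]
```

The hook did not move (still −75.3°), so the fingers passed over it while the descent was lagging. I'll go up, back and down again, let it settle and check before pushing.

```bash
python3 -m handwheel '[[[0,0,-0.04,0,0,0],[0,0,-0.03,0,0,0],[0,0,0,0,0,0],[0.006,0.036,0,0,0,-0.14],[0,0,0,0,0,-0.14],[0,0,0,-0.004,0.003,-0.054],[0,0,0,0,0,0]]]'
python3 -c "
from h import *
plan([.6232,-.2396,.180],15)"
```

```text
t: 4.35
position: [0.6224, -0.2388, 0.2489]
tcp_rot: [1.908, 2.494, 0.008]
wrist_force: [-0.4, -0.2, -0.5]
opening: 0.0191
t 4.35 pos [ 0.6224 -0.2388  0.2489] F [-0.4 -0.2 -0.5] z [ 0.0038  0.0035 -1.    ] yaz 15.17 op 0.0191
shift [-0.0011  0.0002  0.0689]
turn [ 0.0045 -0.0024  0.0029]
```

```bash
python3 -m handwheel '[[[0,0,0.02,0.004,-0.002,0],[0,0,0.02,0,0,0],[0,0,0.02,0,0,0],[0,0,0.009,0,0,0],[0,0,0,0,0,0],[0,0,0,0,0,0]]]'
python3 -c "
from h import *
plan([.6232,-.2396,.180],15)"
python3 -m handwheel '[[[0,-0.003,0,0,0,0.025],[0,-0.003,0,0,0,0.025],[0,-0.0028,0,0,0,0.025]]]'
python3 -m handwheel '[[[0,-0.003,0,0,0,0.025],[0,-0.003,0,0,0,0.025],[0,-0.0028,0,0,0,0.025]]]'
python3 -c "
from h import *
plan([.6232,-.2396,.180],15)
snap('wrist','w3.png')"
```

```text
t: 4.95
position: [0.6227, -0.2389, 0.1807]
tcp_rot: [1.909, 2.494, 0.001]
wrist_force: [-0.5, 0.2, 0.4]
opening: 0.0182
t 4.95 pos [ 0.6227 -0.2389  0.1807] F [-0.5  0.2  0.4] z [ 1.1e-03  1.0e-04 -1.0e+00] yaz 15.15 op 0.0182
shift [-0.0008  0.0003  0.0008]
turn [0.0011 0.0002 0.0026]
t: 5.25
position: [0.6137, -0.2409, 0.1805]
tcp_rot: [2.003, 2.419, 0.001]
wrist_force: [0.4, 0.2, -0.1]
opening: 0.0187
t: 5.55
position: [0.6047, -0.2421, 0.1797]
tcp_rot: [-2.092, -2.343, -0.001]
wrist_force: [-0.3, 0.2, 0.4]
opening: 0.0183
t 5.55 pos [ 0.6047 -0.2421  0.1797] F [-0.3  0.2  0.4] z [-2.e-04  9.e-04 -1.e+00] yaz 6.46 op 0.0183
shift [ 0.0004  0.0187 -0.0003]
turn [-0.     -0.0009 -0.149 ]
```

View pics/w3.png

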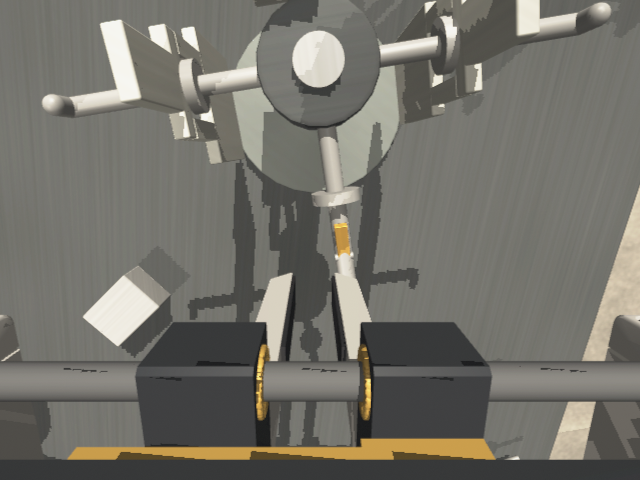

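```bash
python3 - <<'E'
from h import *
w='w3.png'
h=ray(w,318,58,.211)
for u,v in [(342,238),(345,258)]:
    e=ray(w,u,v,.2);d=e-h;print(h.round(4),e.round(4),np.hypot(*d[:2]).round(4),np.degrees(np.arctan2(d[1],d[0])).round(1))
s=bot.read_state();M=R.from_rotvec(s['tcp_rot']).as_matrix();p=s['position']
d=np.load('pics/w3.png.npz')['T'];print('cam in tool',M.T@(d[:3,3]-p), (M.T@d[:3,2]).round(3))
for o in [(0,.0092,0),(0,.0217,0),(.008,.0092,0),(.008,.0217,0),(.008,.0092,-.019),(-.008,.0092,-.019)]: print(o,proj(w,p+M@np.array(o)).round(0))
for x in(.105,.112,.128):
  a=np.radians(-75.2);print(x,proj(w,[.594+x*np.cos(a),-.1305+x*np.sin(a),.2]).round(0))
E
```

```text
[ 0.5936 -0.1303  0.211 ] [ 0.617 -0.217  0.2  ] 0.0898 -74.9
[ 0.5936 -0.1303  0.211 ] [ 0.6202 -0.2283  0.2   ] 0.1015 -74.8
cam in tool [ 0.07229792 -0.00058983 -0.21757296] [-0.248 -0.     0.969]
(0, 0.0092, 0) [329. 267.]
(0, 0.0217, 0) [349. 267.]
(0.008, 0.0092, 0) [329. 255.]
(0.008, 0.0217, 0) [349. 255.]
(0.008, 0.0092, -0.019) [330. 264.]
(-0.008, 0.0092, -0.019) [330. 291.]
0.105 [345. 264.]
0.112 [347. 276.]
0.128 [350. 302.]
```

```bash
python3 - <<'E'
from h import *
print(bot.hold_point_z)
im=cv2.imread('pics/w3.png')[180:360,220:420]
cv2.imwrite('pics/c2.png',cv2.resize(im,None,fx=3.3,fy=3.3,interpolation=cv2.INTER_CUBIC))
E
```

```text
0.0188
```

View pics/c2.png

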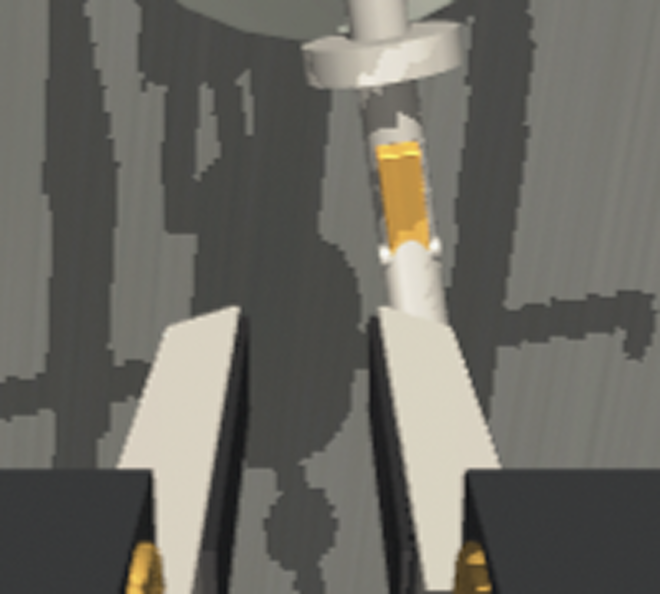

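```bash
python3 - <<'E'
from h import *
d=snap('scene','s2.png')
s=bot.read_state();M=R.from_rotvec(s['tcp_rot']).as_matrix();p=s['position']
im=cv2.imread('pics/s2.png');u,v=proj('s2.png',p).astype(int)
c=im[v-60:v+40,u-70:u+65];c=cv2.resize(c,None,fx=5,fy=5,interpolation=cv2.INTER_CUBIC)
for o,col in [((0,0,0),(0,0,255)),((0,0,-.038),(0,255,0)),((0,.0155,0),(255,0,0)),((0,.0155,-.038),(255,255,0))]:
    q=(proj('s2.png',p+M@np.array(o))-[u-70,v-60]+.5)*5
    cv2.drawMarker(c,tuple(int(x) for x in q),col,0,14,2)
cv2.imwrite('pics/c3.png',c);print(c.shape)
E
```

```text
(500, 675, 3)
```

View pics/c3.png

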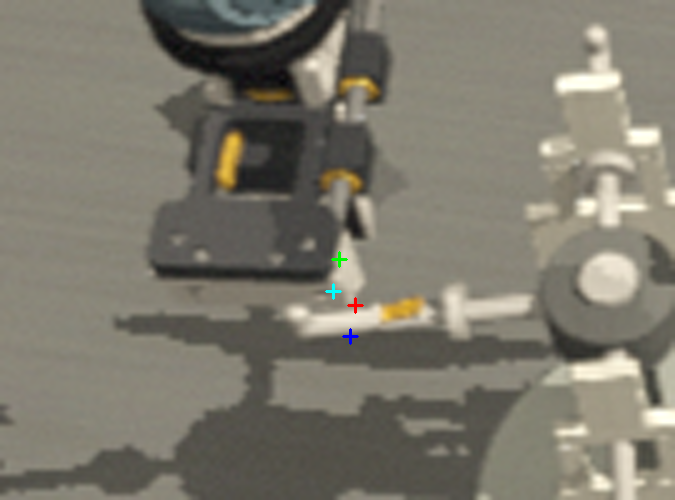

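The scene crop shows the +y finger ending near crop (350,292). That is above the bar, and about 37 mm short of where the reported TCP should put it (blue, 350,336). The wrist picture gives the same figure, so in effect the tips are about 37 mm behind the reported TCP, and I'll go lower. Either way this depth is safe.

```bash
python3 -m handwheel '[[[0,0.0187,0,0,0,-0.149],[0,0,0,0,0,0],[0,0,0,0,0,0],[0,0,0.018,0,0,0],[0,0,0.02,0,0,0],[0,0,0,0,0,0],[0,0,0,0,0,0]]]'
python3 -c "
from h import *
plan([.6232,-.2396,.142],15)"
python3 -m handwheel '[[[0,-0.003,0,0,0,0.025],[0,-0.003,0,0,0,0.025],[0,-0.0028,0,0,0,0.025],[0,-0.0028,0,0,0,0.025]]]'
python3 -c "
from h import *
plan([.6232,-.2396,.142],15)"
```

```text
t: 6.35
position: [0.6231, -0.2399, 0.1417]
tcp_rot: [-1.911, -2.492, -0.001]
wrist_force: [0.4, -0.1, 0.5]
opening: 0.0188
t 6.35 pos [ 0.6231 -0.2399  0.1417] F [ 0.4 -0.1  0.5] z [-9.0e-04  1.3e-03 -1.0e+00] yaz 15.05 op 0.0188
shift [ 0.0003  0.0002 -0.0003]
turn [-0.0005 -0.0014  0.0009]
t: 6.75
position: [0.6132, -0.2428, 0.143]
tcp_rot: [2.033, 2.392, 0.003]
wrist_force: [4.0, 1.3, 2.6]
opening: 0.0194
t 6.75 pos [ 0.6132 -0.2428  0.143 ] F [4.  1.3 2.6] z [ 2.9e-03 -1.0e-04 -1.0e+00] yaz 9.27 op 0.0194
shift [0.0016 0.0104 0.0011]
turn [ 0.0028  0.0008 -0.1   ]
```

```bash
python3 -m handwheel '[[[0.0002,-0.0068,0,0,0,0.06],[0.0002,-0.0068,0,0,0,0.06],[0.0002,-0.0068,0,0,0,0.06],[0.0002,-0.0068,0,0,0,0.06]]]'
python3 -c "
from h import *
plan([.594,-.1305,.142],-90)"
```

```text
t: 7.15
position: [0.5859, -0.2441, 0.143]
tcp_rot: [2.307, 2.13, 0.003]
wrist_force: [4.0, 0.7, 2.2]
opening: 0.0189
t 7.15 pos [ 0.5859 -0.2441  0.143 ] F [4.  0.7 2.2] z [ 2.9e-03 -3.0e-04 -1.0e+00] yaz -4.56 op 0.0189
shift [ 0.1139 -0.001   0.001 ]
turn [ 0.0023 -0.0021  1.4912]
```

```bash
python3 -m handwheel '[[[0.0004,-0.0068,0,0,0,0.06],[0.0004,-0.0068,0,0,0,0.06],[0.0004,-0.0068,0,0,0,0.06],[0.0002,-0.0068,0,0,0,0.06],[0.0002,-0.0068,0,0,0,0.06],[0.0002,-0.0068,0,0,0,0.06],[0.0002,-0.0068,0,0,0,0.06],[0.0002,-0.0068,0,0,0,0.06]]]'
python3 -c "
from h import *
plan([.594,-.1305,.142],-88.4)"
python3 -m handwheel '[[[0.0002,-0.0068,0,0,0,0.06],[0.0002,-0.0068,0,0,0,0.06],[0.0002,-0.0068,0,0,0,0.06],[0.0002,-0.0068,0,0,0,0.06],[0.0002,-0.0068,0,0,0,0.06],[0.0002,-0.0068,0,0,0,0.06],[0.0002,-0.0068,0,0,0,0.06],[0.0002,-0.0068,0,0,0,0.06]]]'
python3 -c "
from h import *
plan([.594,-.1305,.142],-88.4)"
```

```text
t: 7.95
position: [0.5347, -0.2274, 0.143]
tcp_rot: [2.746, 1.52, 0.003]
wrist_force: [3.8, -1.1, 1.3]
opening: 0.0187
t 7.95 pos [ 0.5347 -0.2274  0.143 ] F [ 3.8 -1.1  1.3] z [ 0.0029 -0.0015 -1.    ] yaz -32.07 op 0.0187
shift [ 0.1136 -0.0012  0.0011]
turn [ 0.0029 -0.0018  0.9831]
t: 8.75
position: [0.4972, -0.1889, 0.1431]
tcp_rot: [3.029, 0.824, 0.004]
wrist_force: [4.0, -0.9, 1.4]
opening: 0.0189
t 8.75 pos [ 0.4972 -0.1889  0.1431] F [ 4.  -0.9  1.4] z [ 0.0032 -0.002  -1.    ] yaz -59.58 op 0.0189
shift [ 0.1131 -0.0014  0.0013]
turn [ 0.0028 -0.0025  0.5031]
```

```bash
python3 -m handwheel '[[[0.0002,-0.0068,0,0,0,0.06],[0.0002,-0.0068,0,0,0,0.06],[0.0002,-0.0068,0,0,0,0.06],[0.0002,-0.0068,0,0,0,0.06],[0.0002,-0.0068,0,0,0,0.06],[0.0002,-0.0068,0,0,0,0.06]]]'
python3 -c "
from h import *
plan([.594,-.1305,.142],-88.4)
snap('wrist','w4.png');snap('top','top4.png')
c=np.zeros((540,800,3),np.uint8)
a=cv2.imread('pics/w4.png')[0:360,170:470];b=cv2.imread('pics/top4.png')[170:300,360:480]
c[:480,:400]=cv2.resize(a,(400,480));c[:433,400:]=cv2.resize(b,(400,433),interpolation=2)
cv2.imwrite('pics/c4.png',c)"
```

```text
t: 9.35
position: [0.4829, -0.1512, 0.143]
tcp_rot: [3.127, 0.268, 0.004]
wrist_force: [2.8, -2.8, 0.8]
opening: 0.0189
t 9.35 pos [ 0.4829 -0.1512  0.143 ] F [ 2.8 -2.8  0.8] z [ 0.0027 -0.0027 -1.    ] yaz -80.2 op 0.0189
shift [ 0.113  -0.0015  0.0013]
turn [ 0.0029 -0.0024  0.1431]
```

View pics/c4.png

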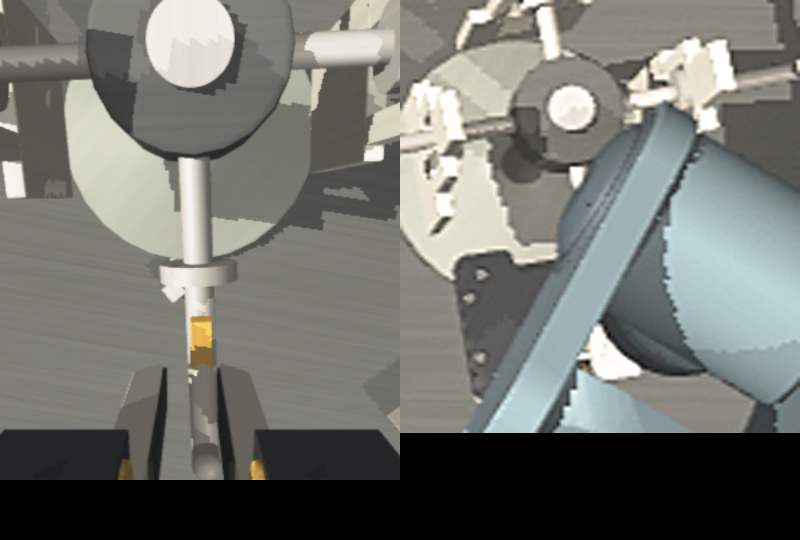

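The wrist crop shows the bar between the fingers with the hook nearly aligned. The pointer tip peeks out at crop (172,293), wrist pixel (299,220), slightly clockwise of the hook. The hook end is at crop (207,460), pixel (325,345).

```bash
python3 - <<'E'
from h import *
w='w4.png';A=np.array([.594,-.1305])
az=lambda p:(np.hypot(*(p[:2]-A)).round(4),np.degrees(np.arctan2(*(p[:2]-A)[::-1])).round(1))
print('hub',ray(w,170+190*.75,42*.75,.211))
for n,u,v,z in [('bar',197,200,.2),('bar',203,380,.2),('end',207,458,.21),('ptr',172,293,.01),('ptr',172,293,.02),('ptr',172,293,.0)]:
    p=ray(w,170+u*.75,v*.75,z);print(n,p.round(4),az(p))
im=cv2.imread('pics/top1.png')
print('top ptr', [az(ray('top1.png',u,v,.008)) for u,v in [(398.5,272),(399.5,264)]])
# brightness profile rows in top1 near pointer
for v in range(258,278,2): print(v, im[v,390:410,1].tolist())
E
```

```text
hub [ 0.59338011 -0.13141833  0.211     ]
bar [ 0.5521 -0.1407  0.2   ] (np.float64(0.0431), np.float64(-166.3))
bar [ 0.4923 -0.1533  0.2   ] (np.float64(0.1042), np.float64(-167.4))
end [ 0.4684 -0.1586  0.21  ] (np.float64(0.1287), np.float64(-167.4))
ptr [ 0.4836 -0.137   0.01  ] (np.float64(0.1106), np.float64(-176.7))
ptr [ 0.4855 -0.137   0.02  ] (np.float64(0.1086), np.float64(-176.6))
ptr [ 0.4816 -0.1369  0.    ] (np.float64(0.1126), np.float64(-176.7))
top ptr [(np.float64(0.1097), np.float64(-176.5)), (np.float64(0.0928), np.float64(-174.5))]
258 [200, 198, 198, 193, 190, 185, 182, 182, 184, 185, 191, 195, 192, 188, 166, 132, 109, 73, 53, 60]
260 [121, 108, 100, 98, 79, 212, 249, 216, 236, 255, 160, 56, 64, 113, 127, 124, 123, 122, 122, 123]
262 [118, 118, 118, 116, 95, 194, 237, 234, 233, 249, 156, 54, 64, 110, 122, 119, 119, 118, 118, 120]
264 [119, 118, 120, 119, 107, 196, 237, 235, 233, 247, 172, 75, 64, 110, 123, 119, 120, 117, 118, 118]
266 [117, 116, 118, 116, 105, 183, 241, 215, 229, 232, 141, 62, 62, 69, 68, 68, 65, 109, 125, 123]
268 [137, 122, 115, 115, 110, 140, 207, 231, 233, 234, 241, 255, 178, 73, 65, 71, 70, 68, 64, 109]
270 [137, 139, 124, 116, 128, 165, 237, 244, 237, 232, 236, 249, 183, 93, 87, 91, 93, 93, 91, 85]
272 [135, 134, 135, 134, 115, 145, 251, 194, 202, 246, 221, 120, 72, 82, 83, 85, 83, 80, 75, 123]
274 [138, 138, 137, 137, 138, 136, 134, 133, 131, 133, 134, 137, 143, 144, 145, 144, 141, 136, 136, 135]
276 [138, 136, 137, 137, 137, 138, 137, 136, 137, 137, 137, 136, 136, 136, 135, 137, 136, 137, 136, 136]
```

```bash
python3 -m handwheel '[[[0.0002,-0.0062,0,0,0,0.055],[0.0002,-0.0062,0,0,0,0.055],[0.0001,-0.006,0,0,0,0.053],[0,0,0,0,0,0],[0,0,0,0,0,0]]]'
python3 - <<'E'
from h import *
plan([.594,-.1305,.142],-89.5)
snap('wrist','w5.png')
im=cv2.imread('pics/w5.png')
for v in (160,275,300): print(v,im[v,295:345,1].tolist())
for v in (205,215,225): print(v,im[v,275:345,1].tolist())
E
```

```text
t: 9.95
position: [0.48, -0.1319, 0.1417]
tcp_rot: [-3.141, -0.021, 0.002]
wrist_force: [0.3, -1.4, 0.8]
opening: 0.0187
t 9.95 pos [ 0.48   -0.1319  0.1417] F [ 0.3 -1.4  0.8] z [-1.e-03  8.e-04 -1.e+00] yaz -89.25 op 0.0187
shift [ 1.14e-01  1.00e-04 -4.00e-04]
turn [-0.0008  0.001   0.0044]
160 [189, 189, 189, 188, 188, 188, 187, 185, 185, 185, 186, 186, 193, 209, 220, 227, 233, 239, 244, 245, 244, 236, 224, 216, 207, 196, 184, 172, 160, 146, 132, 116, 101, 95, 88, 135, 179, 180, 180, 180, 180, 180, 180, 180, 180, 180, 181, 181, 181, 181]
275 [107, 123, 122, 123, 122, 122, 123, 123, 123, 122, 123, 123, 123, 123, 123, 121, 116, 115, 115, 106, 93, 97, 103, 106, 107, 107, 107, 108, 108, 107, 106, 105, 101, 94, 98, 113, 122, 120, 107, 90, 88, 95, 94, 94, 94, 94, 94, 95, 97, 105]
300 [85, 122, 122, 122, 123, 123, 122, 123, 122, 122, 122, 122, 122, 122, 123, 122, 113, 92, 87, 95, 99, 103, 103, 105, 106, 106, 106, 106, 107, 107, 107, 105, 104, 102, 100, 96, 92, 76, 44, 27, 28, 29, 29, 51, 81, 94, 95, 94, 94, 94]
205 [118, 118, 118, 118, 118, 118, 118, 117, 118, 117, 118, 118, 118, 118, 1
[... 267 characters left out ...]
, 98, 96]
215 [122, 121, 121, 121, 121, 121, 121, 121, 121, 122, 122, 123, 122, 122, 122, 123, 122, 122, 122, 123, 122, 123, 122, 122, 123, 122, 122, 123, 122, 122, 122, 122, 122, 119, 160, 213, 223, 228, 234, 238, 243, 243, 237, 225, 216, 208, 196, 186, 174, 164, 149, 135, 120, 102, 94, 89, 82, 78, 78, 77, 78, 77, 77, 77, 78, 78, 78, 77, 78, 77]
225 [122, 123, 123, 122, 122, 122, 122, 122, 121, 121, 121, 122, 121, 122, 122, 122, 122, 122, 122, 121, 122, 122, 121, 122, 121, 121, 122, 121, 122, 122, 122, 121, 121, 122, 159, 206, 219, 227, 232, 236, 241, 242, 239, 228, 217, 209, 198, 188, 177, 167, 152, 137, 123, 106, 95, 90, 96, 114, 121, 121, 121, 121, 121, 122, 121, 121, 121, 121, 122, 121]
```

```bash
python3 - <<'E'
from h import *
w='w5.png';p=ray(w,318,160,.195);q=ray(w,322,300,.195);d=q-p
print(p,q,np.degrees(np.arctan2(d[1],d[0]))); 
for a in ([.594,-.1305],[.5934,-.1314]):
  e=q[:2]-a;print(np.degrees(np.arctan2(e[1],e[0])))
E
```

```text
[ 0.54587493 -0.13295842  0.195     ] [ 0.4800528  -0.13586766  0.195     ] -177.4692589185428
-177.30298686208621
-177.74281469617088
```

The hook is now at −177.4° against the pointer at about −176.8°, so it is aligned. Next is the template.

```bash
python3 -m handwheel '[[[0,0,-0.03,0,0,0],[0,0,-0.045,0,0,0],[0,0,-0.045,0,0,0],[0,0,-0.04,0,0,0]]]'
python3 -m handwheel '[[[0,-0.0465,0,0,0,0],[0,-0.0465,0,0,0,0],[0,-0.0465,0,0,0,0],[0,-0.0465,0,0,0,0],[0,-0.0465,0,0,0,0],[0,-0.0465,0,0,0,0],[0,-0.0465,0,0,0,0],[0,-0.0465,0,0,0,0]]]' 1
python3 -m handwheel '[[[0,0,0,0,0,-0.149],[0,0,0,0,0,-0.149],[0,0,0,0,0,-0.149],[0,0,0,0,0,-0.149],[0,0,0,0,0,-0.149],[0,0,0,0,0,-0.149],[0,0,0,0,0,-0.149],[0,0,0,0,0,0]]]'
python3 - <<'E'
from h import *
plan([.487,.2395,.30],-29.5)
snap('wrist','w6.png')
E
```

```text
t: 10.4
position: [0.4799, -0.1314, 0.3033]
tcp_rot: [-3.14, -0.02, 0.002]
wrist_force: [0.4, -0.6, 0.1]
opening: 0.0187
t: 11.2
position: [0.475, 0.2421, 0.3014]
tcp_rot: [-3.141, -0.02, 0.003]
wrist_force: [0.6, -0.6, 0.1]
opening: 0.0798
t: 12.0
position: [0.4755, 0.2401, 0.3013]
tcp_rot: [-2.713, -1.581, 0.003]
wrist_force: [0.8, 0.0, -0.2]
opening: 0.0943
t 12.0 pos [0.4755 0.2401 0.3013] F [ 0.8  0.  -0.2] z [-2.5e-03  6.0e-04 -1.0e+00] yaz -29.55 op 0.0943
shift [0.0051 0.0103 0.0013]
turn [-0.0025  0.0007 -0.0008]
```

View pics/w6.png

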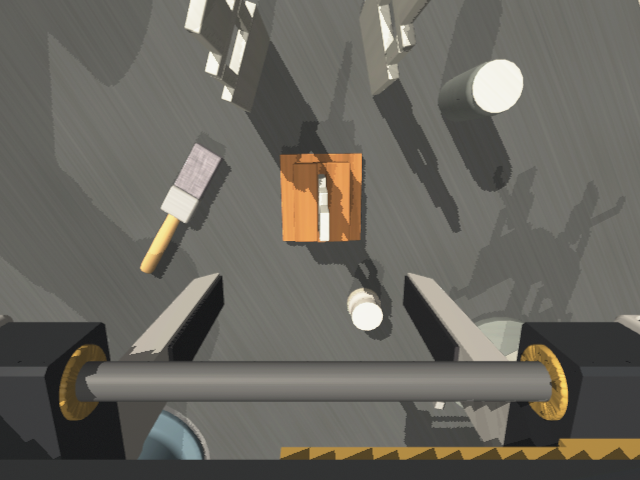

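The wrist picture shows the stand square to the tool at (282–362, 154–241), so the yaw is right. The tab top is the white strip around (324,227), and nothing stands between the open fingers apart from the jar at (366,312), which is well below them.

```bash
python3 - <<'E'
from h import *
w='w6.png';im=cv2.imread('pics/w6.png')
for v in range(170,250,3): print(v,im[v,312:338,0].tolist())
for u,v in [(324,210),(324.5,241),(324.5,227)]: print(ray(w,u,v,.197).round(4))
E
```

```text
170 [57, 57, 57, 56, 51, 50, 52, 46, 44, 45, 45, 44, 45, 43, 56, 74, 75, 76, 75, 77, 79, 79, 84, 90, 91, 90]
173 [58, 58, 57, 55, 51, 50, 57, 57, 51, 50, 51, 49, 48, 43, 41, 44, 58, 73, 75, 78, 80, 79, 80, 84, 90, 90]
176 [57, 57, 57, 56, 50, 50, 69, 81, 81, 81, 81, 82, 77, 57, 37, 45, 45, 44, 60, 78, 78, 82, 90, 91, 91, 90]
179 [57, 57, 57, 56, 49, 50, 96, 142, 145, 171, 217, 215, 215, 176, 50, 43, 45, 45, 46, 47, 62, 80, 84, 91, 91, 91]
182 [57, 57, 58, 56, 50, 48, 91, 122, 165, 214, 219, 220, 219, 181, 51, 44, 45, 45, 45, 46, 48, 68, 87, 91, 90, 91]
185 [58, 57, 57, 57, 50, 49, 91, 147, 195, 218, 217, 215, 216, 179, 50, 43, 45, 45, 44, 46, 52, 59, 58, 72, 89, 90]
188 [58, 58, 58, 57, 52, 49, 105, 157, 171, 171, 171, 171, 171, 160, 115, 43, 45, 46, 44, 52, 59, 59, 59, 59, 58, 59]
191 [59, 58, 58, 57, 53, 49, 113, 172, 187, 180, 180, 176, 169, 174, 159, 99, 44, 45, 45, 48, 53, 59, 58, 58, 59, 59]
194 [62, 59, 58, 59, 53, 50, 91, 200, 240, 238, 231, 218, 216, 214, 198, 137, 46, 45, 49, 56, 59, 59, 58, 58, 59, 59]
197 [91, 79, 58, 57, 52, 51, 113, 211, 240, 234, 220, 217, 216, 215, 19
[... 1419 characters left out ...]
9, 239, 238, 237, 236, 218, 113, 56, 57, 59, 58, 58, 59, 59, 58]
236 [90, 91, 90, 90, 86, 73, 72, 119, 210, 238, 237, 236, 235, 235, 236, 237, 221, 117, 55, 58, 59, 59, 58, 59, 58, 59]
239 [91, 91, 90, 91, 85, 69, 77, 123, 207, 237, 236, 236, 235, 234, 233, 234, 214, 110, 55, 57, 59, 58, 59, 59, 59, 58]
242 [68, 68, 68, 68, 70, 70, 72, 71, 74, 74, 74, 74, 72, 67, 67, 69, 67, 67, 66, 68, 67, 66, 67, 66, 69, 69]
245 [68, 69, 67, 68, 68, 68, 69, 68, 68, 70, 70, 70, 70, 69, 67, 67, 70, 69, 67, 67, 67, 67, 67, 67, 66, 66]
248 [67, 67, 67, 68, 66, 68, 67, 68, 69, 68, 68, 70, 70, 70, 69, 69, 66, 68, 69, 68, 68, 67, 68, 66, 66, 67]
[0.4915 0.2515 0.197 ]
[0.4781 0.2265 0.197 ]
[0.4844 0.2378 0.197 ]
```

```bash
python3 -m handwheel '[[[0.0028,0.0093,0,-0.0025,0,0],[0,0,0.045,0,0,0],[0,0,0.045,0,0,0],[0,0,0.045,0,0,0],[0,0,0.03,0,0,0],[0,0,0.012,0,0,0],[0,0,0,0,0,0]]]'
python3 -c "
from h import *
plan([.485,.238,.124],-29.5)"
```

```text
t: 12.75
position: [0.4851, 0.2376, 0.1235]
tcp_rot: [2.715, 1.579, -0.003]
wrist_force: [0.3, 0.6, 0.2]
opening: 0.094
t 12.75 pos [0.4851 0.2376 0.1235] F [0.3 0.6 0.2] z [-0.0014 -0.0012 -1.    ] yaz -29.63 op 0.094
shift [ 0.0003 -0.0003 -0.0005]
turn [-0.0006  0.0018 -0.0023]
```

```bash
python3 -m handwheel '[[[0,0,0,0,0,0],[0,0,0,0,0,0],[0,0,0,0,0,0],[0,0,0,0,0,0],[0,0,0,0,0,0],[0,0,0,0,0,0],[0,0,0,0,0,0],[0,0,0,0,0,0]]]' -1
python3 -m handwheel '[[[0,0,0,0,0,0],[0,0,0,0,0,0],[0,0,0,0,0,0]]]'
python3 - <<'E'
from h import *
plan([.485,.238,.124],-29.5)
snap('scene','s3.png')
p=bot.read_state()['position']
im=cv2.imread('pics/s3.png');u,v=proj('s3.png',p+[0,0,.05]).astype(int)
c=im[v-60:v+60,u-70:u+70];c=cv2.resize(c,None,fx=5,fy=5,interpolation=cv2.INTER_CUBIC)
for o,col in [((0,0,0),(0,0,255)),((0,0,.038),(0,255,0)),((0,0,.053),(255,0,0))]:
    q=(proj('s3.png',p+np.array(o))-[u-70,v-60]+.5)*5
    cv2.drawMarker(c,tuple(int(x) for x in q),col,0,10,1)
cv2.imwrite('pics/c5.png',c)
E
```

```text
t: 13.55
position: [0.4858, 0.238, 0.1251]
tcp_rot: [2.714, 1.58, 0.002]
wrist_force: [-0.4, -0.0, -0.2]
opening: 0.0335
t: 13.85
position: [0.4859, 0.2381, 0.1251]
tcp_rot: [2.714, 1.58, 0.002]
wrist_force: [0.2, 0.2, -0.2]
opening: 0.0096
t 13.85 pos [0.4859 0.2381 0.1251] F [ 0.2  0.2 -0.2] z [ 2.e-03 -3.e-04 -1.e+00] yaz -29.57 op 0.0096
shift [-0.0005 -0.0007  0.0011]
turn [ 0.0019 -0.0007 -0.0011]
```

View pics/c5.png

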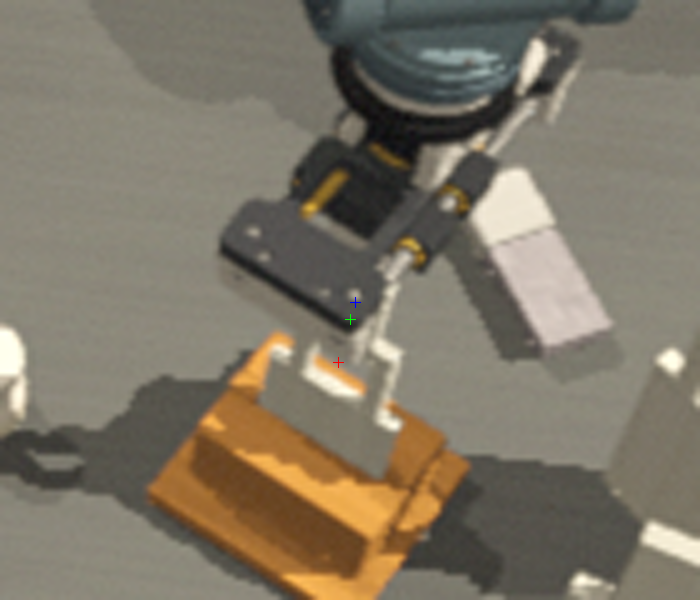

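```bash
python3 -m handwheel '[[[0,0,0,0,0,0],[0,0,0,0,0,0],[0,0,0,0,0,0]]]'
python3 -m handwheel '[[[0,0,-0.01,0,0,0],[0,0,-0.02,0,0,0],[0,0,-0.03,0,0,0],[0,0,-0.03,0,0,0],[0,0,0,0,0,0],[0,0,0,0,0,0]]]'
python3 -c "
from h import *
plan([.42,-.14,.22],2.6)"
```

```text
t: 14.2
position: [0.4858, 0.2381, 0.1251]
tcp_rot: [2.714, 1.581, 0.002]
wrist_force: [-0.9, -0.5, 0.0]
opening: 0.0076
t: 14.8
position: [0.4858, 0.2381, 0.2153]
tcp_rot: [2.713, 1.58, 0.004]
wrist_force: [-0.9, 0.5, -2.2]
opening: 0.0078
t 14.8 pos [0.4858 0.2381 0.2153] F [-0.9  0.5 -2.2] z [ 2.9e-03 -2.0e-04 -1.0e+00] yaz -29.57 op 0.0078
shift [-0.3613  0.1293 -0.0048]
turn [ 2.900e-03 -5.000e-04 -5.614e-01]
```

```bash
python3 -m handwheel '[[[-0.02,0.007,0,0.003,0,0],[-0.036,0.0133,0,0,0,0],[-0.036,0.0133,0,0,0,0],[-0.036,0.0133,0,0,0,0],[-0.036,0.0133,0,0,0,0],[-0.036,0.0133,0,0,0,0],[-0.036,0.0133,0,0,0,0],[-0.036,0.0133,0,0,0,0]]]'
python3 -m handwheel '[[[-0.036,0.0133,0,0,0,0],[-0.036,0.0133,0,0,0,0],[-0.014,0.006,0,0,0,-0.1],[0,0,0,0,0,-0.12],[0,0,0,0,0,-0.12],[0,0,0,0,0,-0.12],[0,0,0,0,0,-0.1],[0,0,0,0,0,0]]]'
python3 - <<'E'
from h import *
plan([.4242,-.139,.203],2.7)
snap('wrist','w7.png')
im=cv2.imread('pics/w7.png')
E
```

```text
t: 15.6
position: [0.4368, -0.0488, 0.2126]
tcp_rot: [-2.711, -1.579, 0.003]
wrist_force: [1.3, 0.4, -1.8]
opening: 0.008
t: 16.4
position: [0.4234, -0.1381, 0.2126]
tcp_rot: [-2.169, -2.266, 0.001]
wrist_force: [-0.6, 0.8, -1.9]
opening: 0.0077
t 16.4 pos [ 0.4234 -0.1381  0.2126] F [-0.6  0.8 -1.9] z [-0.0038  0.0032 -1.    ] yaz 2.5 op 0.0077
shift [-0.0009  0.0008  0.0096]
turn [-0.0037 -0.0033 -0.0034]
```

```bash
python3 - <<'E'
from h import *
w='w7.png';im=cv2.imread('pics/w7.png')
A=np.array([.594,-.131]);a=np.radians(-177.3)
for r in (.04,.05,.105,.112,.125):
    q=A+r*np.array([np.cos(a),np.sin(a)])
    u,v=proj(w,[*q,.2]); print(r,u.round(1),v.round(1))
    if 0<u<640: v0=int(v)-24; print(v0,im[v0:v0+50,int(round(u)),1].tolist())
E
```

```text
0.04 514.5 261.6
237 [59, 57, 49, 47, 48, 46, 50, 49, 48, 48, 49, 51, 49, 49, 51, 93, 187, 207, 219, 228, 232, 233, 231, 226, 220, 215, 204, 188, 166, 136, 94, 48, 49, 49, 49, 56, 75, 95, 102, 106, 112, 113, 113, 112, 112, 113, 113, 113, 114, 115]
0.05 499.2 261.7
237 [69, 71, 72, 72, 73, 74, 74, 85, 132, 165, 165, 164, 163, 162, 162, 157, 191, 211, 221, 230, 235, 234, 231, 226, 219, 213, 202, 184, 160, 130, 128, 160, 135, 97, 95, 115, 115, 115, 115, 115, 115, 116, 116, 117, 116, 117, 116, 117, 116, 115]
0.105 415.0 262.0
237 [166, 166, 165, 165, 165, 165, 165, 166, 166, 167, 166, 166, 165, 162, 157, 192, 211, 222, 233, 243, 242, 238, 231, 221, 214, 202, 185, 161, 130, 130, 165, 156, 123, 72, 72, 72, 73, 72, 71, 79, 114, 103, 114, 114, 113, 112, 112, 112, 112, 112]
0.112 404.3 262.0
238 [168, 167, 167, 166, 167, 166, 166, 165, 166, 167, 167, 168, 166, 163, 195, 213, 224, 236, 244, 242, 238, 230, 221, 214, 200, 183, 158, 123, 87, 78, 115, 114, 114, 115, 115, 115, 114, 117, 116, 116, 116, 117, 116, 116, 114, 114, 114, 114, 114, 113]
0.125 384.5 262.1
238 [115, 115, 116, 116, 115, 115, 115, 115, 116, 116, 116, 116, 122, 160, 199, 215, 226, 238, 243, 238, 227, 214, 209, 210, 183, 158, 137, 113, 102, 113, 113, 113, 113, 112, 112, 112, 112, 113, 114, 113, 113, 112, 113, 113, 112, 112, 112, 111, 112, 112]
```

```bash
python3 -m handwheel '[[[0,0,0.0095,-0.0037,-0.0033,0],[0.0005,0,0,0,0,0],[0,0.012,0,0,0,0],[0,0.015,0,0,0,0],[0,0,0,0,0,0]]]'
python3 -c "
from h import *
plan([.480,-.1352,.203],2.4)"
```

```text
t: 16.95
position: [0.452, -0.1369, 0.2049]
tcp_rot: [2.17, 2.268, 0.001]
wrist_force: [0.8, -1.4, -2.6]
opening: 0.0079
t 16.95 pos [ 0.452  -0.1369  0.2049] F [ 0.8 -1.4 -2.6] z [ 0.0027 -0.0015 -1.    ] yaz 2.53 op 0.0079
shift [0.0004 0.0281 0.002 ]
turn [0.0026 0.0016 0.0023]
```

```bash
python3 -m handwheel '[[[0,0.01,0.001,0.0026,0.0016,0],[0,0.01,0,0,0,0],[0,0.008,0,0,0,0],[0,0,0,0,0,0],[0,0,0,0,0,0]]]'
python3 - <<'E'
from h import *
plan([.480,-.1352,.185],2.4)
snap('wrist','w8.png');snap('scene','s8.png')
im=cv2.imread('pics/w8.png')
s=cv2.imread('pics/s8.png');u,v=proj('s8.png',[.49,-.135,.2]).astype(int)
c=np.zeros((600,800,3),np.uint8)
c[:,:400]=cv2.resize(im[150:390,240:400],(400,600),interpolation=2)
c[:,400:]=cv2.resize(s[v-60:v+60,u-40:u+40],(400,600),interpolation=2)
cv2.imwrite('pics/c6.png',c)
E
```

```text
t: 17.45
position: [0.4794, -0.1358, 0.2042]
tcp_rot: [2.172, 2.27, -0.0]
wrist_force: [-0.4, 0.0, -2.1]
opening: 0.0076
t 17.45 pos [ 0.4794 -0.1358  0.2042] F [-0.4  0.  -2.1] z [ 1.e-04 -4.e-04 -1.e+00] yaz 2.53 op 0.0076
shift [0.0005 0.0006 0.0192]
turn [0.0001 0.0004 0.0023]
```

```bash
python3 -m handwheel '[[[0.0005,0.0006,0.005,0,0,0],[0,0,0.005,0,0,0],[0,0,0.004,0,0,0],[0,0,0,0,0,0],[0,0,0,0,0,0]]]'
python3 -m handwheel '[[[0,0,0.002,0,0,0],[0,0,0,0,0,0]]]'
python3 -m handwheel '[[[0,0,0.001,0,0,0],[0,0,0,0,0,0]]]'
python3 -m handwheel '[[[0,0,0.001,0,0,0],[0,0,0,0,0,0]]]'
```

```text
t: 18.05
position: [0.4799, -0.1353, 0.1902]
tcp_rot: [2.172, 2.269, -0.0]
wrist_force: [-0.2, 0.3, -1.6]
opening: 0.0075
t: 18.25
position: [0.4799, -0.1353, 0.1883]
tcp_rot: [2.172, 2.269, -0.0]
wrist_force: [0.2, 0.6, -0.8]
opening: 0.0075
t: 18.45
position: [0.4799, -0.1353, 0.1873]
tcp_rot: [2.172, 2.269, -0.0]
wrist_force: [0.1, -0.0, -1.4]
opening: 0.0079
t: 18.65
position: [0.4799, -0.1353, 0.1862]
tcp_rot: [2.172, 2.269, -0.0]
wrist_force: [-0.1, -0.2, -2.3]
opening: 0.008
```

```bash
python3 -m handwheel '[[[0,0,0.001,0,0,0],[0,0,0,0,0,0]]]'
python3 -m handwheel '[[[0,0,0.0005,0,0,0],[0,0,0,0,0,0]]]'
python3 -m handwheel '[[[0,0,0.0005,0,0,0],[0,0,0,0,0,0]]]'
```

```text
t: 18.85
position: [0.4799, -0.1353, 0.1852]
tcp_rot: [2.172, 2.269, -0.0]
wrist_force: [-0.1, 0.5, -1.6]
opening: 0.0076
t: 19.05
position: [0.48, -0.1353, 0.185]
tcp_rot: [2.171, 2.269, 0.0]
wrist_force: [-0.2, 0.6, -0.6]
opening: 0.0076
t: 19.25
position: [0.4801, -0.1354, 0.1849]
tcp_rot: [2.171, 2.269, 0.0]
wrist_force: [-1.6, -0.2, 2.6]
opening: 0.0081
```

```bash
python3 -m handwheel '[[[0,0,-0.0004,0,0,0],[0,0.002,0,0,0,0],[0,0.002,0,0,0,0],[0,0.002,0,0,0,0],[0,0.002,0,0,0,0]]]'
python3 -m handwheel '[[[0,0.002,0,0,0,0],[0,0.002,0,0,0,0]]]'
python3 -m handwheel '[[[0,0.002,0,0,0,0],[0,0.002,0,0,0,0]]]'
python3 -m handwheel '[[[0,0.002,0,0,0,0],[0,0.002,0,0,0,0]]]'
python3 -m handwheel '[[[0,0.002,0,0,0,0],[0,0.002,0,0,0,0]]]'
```

```text
t: 19.75
position: [0.4881, -0.1351, 0.1849]
tcp_rot: [2.172, 2.269, -0.0]
wrist_force: [-2.1, -0.2, 2.5]
opening: 0.0076
t: 19.95
position: [0.4921, -0.1348, 0.1848]
tcp_rot: [2.172, 2.269, -0.0]
wrist_force: [-3.1, -1.3, 2.7]
opening: 0.0076
t: 20.15
position: [0.4952, -0.1347, 0.1849]
tcp_rot: [-2.171, -2.269, 0.003]
wrist_force: [-8.8, -0.2, 6.9]
opening: 0.0077
t: 20.35
position: [0.4986, -0.1346, 0.185]
tcp_rot: [-2.17, -2.269, 0.005]
wrist_force: [-8.0, 0.3, 6.0]
opening: 0.0078
t: 20.55
position: [0.5036, -0.1344, 0.185]
tcp_rot: [-2.172, -2.27, 0.002]
wrist_force: [-4.8, 0.9, 3.5]
opening: 0.0079
```

```bash
python3 -m handwheel '[[[0,0.0015,-0.0003,0,0,0],[0,0.0015,0,0,0,0]]]'
python3 -m handwheel '[[[0,0.0015,0,0,0,0],[0,0.0015,0,0,0,0]]]'
python3 -m handwheel '[[[0,0.0015,0,0,0,0],[0,0.0015,0,0,0,0]]]'
python3 -m handwheel '[[[0,0.0015,0,0,0,0],[0,0.0015,0,0,0,0]]]'
```

```text
t: 20.75
position: [0.5071, -0.1341, 0.1851]
tcp_rot: [2.171, 2.269, 0.0]
wrist_force: [-2.9, -0.4, 3.0]
opening: 0.0079
t: 20.95
position: [0.5101, -0.1339, 0.185]
tcp_rot: [2.171, 2.269, 0.0]
wrist_force: [-3.5, -0.4, 3.1]
opening: 0.0075
t: 21.15
position: [0.5132, -0.1338, 0.185]
tcp_rot: [2.171, 2.269, 0.001]
wrist_force: [-3.2, -0.7, 2.0]
opening: 0.0079
t: 21.35
position: [0.5161, -0.1337, 0.185]
tcp_rot: [2.171, 2.269, 0.0]
wrist_force: [-2.4, -0.0, 2.1]
opening: 0.0083
```

```bash
python3 -m handwheel '[[[0,0.001,0,0,0,0],[0,0.001,0,0,0,0]]]'
python3 -m handwheel '[[[0,0.001,0,0,0,0],[0,0.001,0,0,0,0]]]'
python3 -m handwheel '[[[0,0.0007,0,0,0,0],[0,0,0,0,0,0]]]'
python3 -m handwheel '[[[0,0.0007,0,0,0,0],[0,0,0,0,0,0]]]'
```

```text
t: 21.55
position: [0.518, -0.1336, 0.185]
tcp_rot: [2.172, 2.269, 0.0]
wrist_force: [-2.3, 0.5, 1.9]
opening: 0.0075
t: 21.75
position: [0.52, -0.1335, 0.1849]
tcp_rot: [2.172, 2.269, 0.0]
wrist_force: [-1.7, 0.4, 0.5]
opening: 0.0077
t: 21.95
position: [0.5208, -0.1334, 0.1849]
tcp_rot: [2.171, 2.269, 0.001]
wrist_force: [-1.7, 0.0, 0.6]
opening: 0.0078
t: 22.15
position: [0.5214, -0.1334, 0.185]
tcp_rot: [2.172, 2.269, 0.0]
wrist_force: [-0.9, 0.7, 0.5]
opening: 0.0081
```

```bash
for i in 1; do python3 -m handwheel '[[[0,0.0006,0,0,0,0],[0,0,0,0,0,0]]]'; done
python3 -m handwheel '[[[0,0.0006,0,0,0,0],[0,0,0,0,0,0]]]'
python3 -m handwheel '[[[0,0.0006,0,0,0,0],[0,0,0,0,0,0]]]'
python3 -m handwheel '[[[0,0.0005,0,0,0,0],[0,0,0,0,0,0]]]'
```

```text
t: 22.35
position: [0.5217, -0.1334, 0.1849]
tcp_rot: [2.172, 2.27, -0.001]
wrist_force: [-2.5, 0.0, 0.3]
opening: 0.0078
t: 22.55
position: [0.5218, -0.1334, 0.1849]
tcp_rot: [-2.171, -2.269, 0.002]
wrist_force: [-5.7, 0.5, 1.3]
opening: 0.0079
t: 22.75
position: [0.5218, -0.1334, 0.1849]
tcp_rot: [-2.171, -2.268, 0.004]
wrist_force: [-7.6, 0.1, 3.1]
opening: 0.0077
t: 22.95
position: [0.5218, -0.1334, 0.1849]
tcp_rot: [-2.17, -2.268, 0.005]
wrist_force: [-9.1, -0.1, 4.0]
opening: 0.0079
```

```bash
python3 -m handwheel '[[[0,0.0004,-0.0001,0,0,0],[0,0,0,0,0,0],[0,0,0,0,0,0]]]'
python3 -m handwheel '[[[0,0,0,0,0,0],[0,0,0,0,0,0]]]'
```

```text
t: 23.25
position: [0.5218, -0.1334, 0.1849]
tcp_rot: [-2.169, -2.267, 0.006]
wrist_force: [-10.1, -0.9, 5.0]
opening: 0.008
t: 23.45
position: [0.5218, -0.1334, 0.1849]
tcp_rot: [-2.17, -2.267, 0.006]
wrist_force: [-9.9, 0.6, 3.3]
opening: 0.0078
```

```bash
python3 -m handwheel '[[[0,-0.0008,-0.0002,0,0,0],[0,-0.0008,-0.0002,0,0,0],[0,0,0,0,0,0]]]'
python3 -m handwheel '[[[0,0,0,0,0,0],[0,0,0,0,0,0],[0,0,0,0,0,0],[0,0,0,0,0,0],[0,0,0,0,0,0]]]' -0.4
python3 -c "
from h import *
plan([.5218,-.1334,.30],2.4)"
```

```text
t: 23.75
position: [0.5218, -0.1334, 0.185]
tcp_rot: [-2.172, -2.269, 0.001]
wrist_force: [-3.8, 0.1, -2.0]
opening: 0.0078
t: 24.25
position: [0.5228, -0.1335, 0.1858]
tcp_rot: [2.171, 2.269, 0.001]
wrist_force: [-1.1, 1.1, -0.2]
opening: 0.0283
t 24.25 pos [ 0.5228 -0.1335  0.1858] F [-1.1  1.1 -0.2] z [ 1.3e-03 -7.0e-04 -1.0e+00] yaz 2.53 op 0.0283
shift [ 0.     -0.0008 -0.1142]
turn [0.0013 0.0007 0.0022]
```

Released. I'll retreat straight up, move away and check.

```bash
python3 -m handwheel '[[[0,0,-0.015,0,0,0],[0,0,-0.03,0,0,0],[0,0,-0.04,0,0,0],[0,0,-0.045,0,0,0],[0,-0.04,-0.02,0,0,0],[0,-0.05,0,0,0,0],[0,-0.03,0,0,0,0],[0,0,0,0,0,0]]]'
python3 -m handwheel '[[[0.045,0,-0.02,0,0,0],[0.045,0,-0.02,0,0,0],[0.045,0,0,0,0,0],[0.045,0,0,0,0,0],[0.045,0,0,0,0,0],[0.045,0,0,0,0,0],[0,0,0,0,0,0]]]'
python3 - <<'E'
from h import *
snap('scene','s9.png');snap('top','t9.png')
s=cv2.imread('pics/s9.png');t=cv2.imread('pics/t9.png')
c=np.zeros((600,800,3),np.uint8)
c[:400,:400]=cv2.resize(s[170:320,160:310],(400,400),interpolation=2)
c[:400,400:]=cv2.resize(t[150:300,330:480],(400,400),interpolation=2)
c[400:,:266]=cv2.resize(s,(266,200));c[400:,400:666]=cv2.resize(t,(266,200))
cv2.imwrite('pics/c9.png',c)
s=bot.read_state();print(s['position'],s['wrist_force'])
E
```

```text
t: 25.05
position: [0.4009, -0.1389, 0.3377]
tcp_rot: [2.171, 2.264, 0.001]
wrist_force: [0.2, 0.2, 0.5]
opening: 0.0279
t: 25.75
position: [0.39, 0.1358, 0.3764]
tcp_rot: [2.161, 2.279, 0.003]
wrist_force: [0.4, -0.3, -0.8]
opening: 0.0281
[0.39072858 0.13213508 0.37596348] [ 0.02657005  0.89511713 -0.25876979]
```

View pics/c9.png

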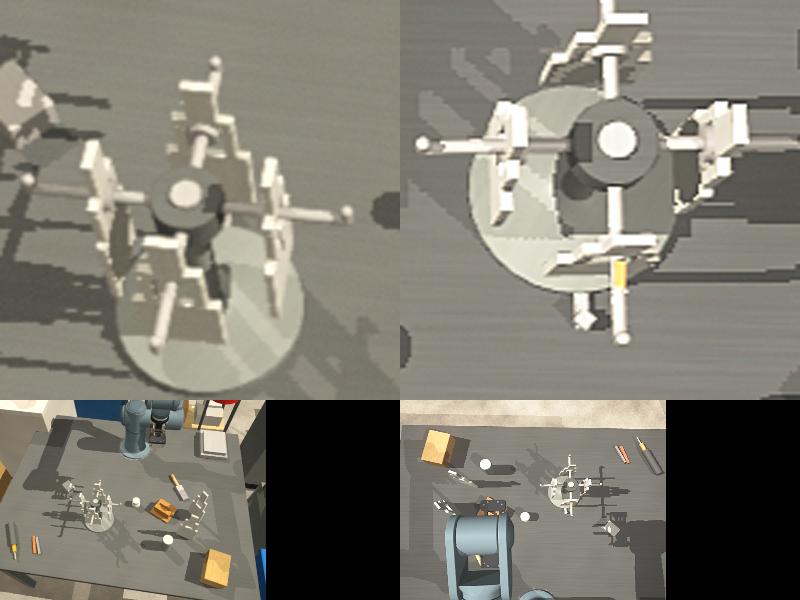

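The template hangs on the hook inside the brass catch, with brass showing outside the plate at crop (620,273). The stand is empty and the bystanders have not moved. One last numeric check of the alignment follows.

```bash
python3 - <<'E'
from h import *
t='t9.png'
f=lambda x,y,z:ray(t,330+(x-400)*.375-.3,150+y*.375-.3,z)
h=f(617,139,.211)
az=lambda p,h=h:np.degrees(np.arctan2(p[1]-h[1],p[0]-h[0])).round(1)
print('hub',h,'hook',az(f(623,338,.212)),'left',az(f(424,144,.212)),'ptr',az(f(585,318,.01)),az(f(582,300,.008)))
# foot disc centre at low z as an independent axis check
print('foot edges',f(470,190,.01),f(675,190,.01))
im=cv2.imread('pics/t9.png')
for v in (262,264,266,268,270,272):print(v,im[v,388:420,1].tolist())
for v in (274,277):print(v,im[v,400:425,1].tolist())
E
```

```text
hub [ 0.59568024 -0.12955239  0.211     ] hook -178.5 left 92.7 ptr -175.3 -175.9
foot edges [ 0.59254575 -0.04542357  0.01      ] [ 0.59562879 -0.21066457  0.01      ]
262 [138, 123, 117, 119, 118, 116, 94, 212, 255, 251, 250, 255, 185, 68, 78, 127, 140, 136, 136, 132, 117, 248, 255, 255, 255, 238, 170, 131, 132, 134, 135, 134]
264 [115, 117, 118, 118, 120, 118, 106, 195, 234, 247, 251, 255, 206, 92, 78, 126, 140, 138, 137, 134, 122, 184, 255, 255, 255, 240, 174, 131, 132, 135, 134, 135]
266 [138, 123, 117, 118, 119, 116, 106, 181, 239, 210, 244, 253, 177, 81, 74, 83, 84, 82, 79, 125, 130, 186, 253, 255, 255, 241, 179, 135, 136, 138, 137, 138]
268 [134, 135, 136, 121, 117, 116, 108, 137, 232, 251, 250, 250, 255, 255, 211, 89, 80, 87, 85, 82, 69, 172, 251, 255, 255, 245, 184, 134, 130, 134, 134, 132]
270 [139, 139, 139, 141, 125, 116, 128, 173, 255, 255, 253, 249, 253, 255, 213, 98, 83, 88, 91, 90, 79, 126, 245, 255, 255, 244, 191, 140, 139, 141, 142, 142]
272 [134, 133, 135, 134, 136, 136, 116, 145, 248, 191, 231, 255, 247, 132, 71, 81, 86, 86, 84, 83, 69, 141, 242, 255, 255, 247, 197, 120, 126, 138, 138, 138]
274 [134, 138, 144, 145, 145, 145, 142, 136, 130, 143, 241, 239, 218, 196, 163, 116, 120, 134, 134, 133, 135, 135, 133, 134, 134]
277 [138, 138, 137, 138, 138, 139, 137, 137, 137, 129, 166, 240, 255, 255, 255, 237, 159, 132, 137, 138, 138, 136, 138, 137, 138]
```

```bash
python3 - <<'E'
from h import *
def run(t,th):
    im=cv2.imread('pics/'+t)[:,:,1].astype(float)
    P={}
    for k,r in zip(range(4),(.131,.129,.129,.129)):
        a=np.radians(th+90*k);q=proj(t,[.594+r*np.cos(a),-.1305+r*np.sin(a),.21])
        x,y=np.round(q).astype(int);w=im[y-4:y+5,x-4:x+5];print(k,q.round(1));print(w.astype(int).tolist() if k else '')
        P[k]=(x,y)
run('t9.png',-177.6)
E
```

```text
0 [414.9 276.5]

1 [484.  201.2]
[[137, 100, 77, 80, 82, 83, 84, 78, 124], [137, 92, 65, 67, 70, 76, 81, 76, 123], [134, 109, 189, 240, 174, 78, 66, 74, 125], [74, 220, 255, 255, 251, 214, 122, 75, 123], [166, 246, 255, 255, 255, 223, 120, 68, 122], [155, 242, 255, 255, 255, 235, 123, 70, 123], [75, 168, 244, 253, 240, 151, 82, 74, 123], [103, 120, 133, 113, 84, 74, 77, 77, 125], [146, 134, 107, 80, 77, 81, 83, 81, 129]]
2 [408.3 132.8]
[[134, 131, 130, 128, 126, 129, 130, 133, 134], [134, 131, 122, 151, 185, 159, 131, 129, 134], [131, 122, 200, 255, 255, 247, 185, 136, 133], [130, 141, 242, 255, 255, 253, 209, 133, 125], [134, 169, 238, 255, 255, 255, 209, 119, 128], [143, 174, 179, 226, 239, 206, 145, 129, 139], [152, 170, 146, 117, 98, 90, 111, 132, 135], [125, 197, 192, 155, 129, 127, 107, 123, 133], [131, 240, 255, 255, 255, 206, 124, 123, 135]]
3 [339.  204.5]
[[112, 103, 144, 205, 167, 113, 112, 117, 120], [107, 188, 254, 255, 242, 178, 112, 97, 95], [114, 240, 255, 255, 253, 203, 139, 137, 142], [121, 235, 255, 255, 255, 216, 154, 162, 169], [124, 169, 240, 250, 230, 158, 138, 169, 178], [110, 151, 145, 121, 105, 118, 150, 157, 159], [116, 123, 129, 128, 149, 188, 196, 172, 160], [120, 118, 118, 117, 119, 117, 119, 117, 117], [118, 119, 119, 118, 117, 116, 116, 119, 119]]
```

```bash
python3 - <<'E'
from h import *
t='t9.png'
e=[ray(t,u,v,.211)[:2] for u,v in [(413,276.8),(482.9,201),(408,132),(338,202.2)]]
deg=lambda d:np.degrees(np.arctan2(d[1],d[0])).round(2)
d1=e[0]-e[2];d2=e[3]-e[1]
A=np.linalg.solve(np.c_[d1,-d2],e[1]-e[2]);A=e[2]+A[0]*d1
print('axis',A,'r',[np.hypot(*(x-A)).round(4) for x in e],'az hook',deg(d1),'from side pair',deg(d2)-90)
for u,v,z in [(398.7,269.5,.01),(398.7,269.5,.02),(397.7,263,.01),(399.0,272,.01)]:
    p=ray(t,u,v,z)[:2]-A;print(u,v,z,np.hypot(*p).round(4),deg(p))
E
```

```text
axis [ 0.5960644  -0.12835988] r [np.float64(0.1336), np.float64(0.1289), np.float64(0.128), np.float64(0.1287)] az hook -178.21 from side pair 1.5499999999999972
398.7 269.5 0.01 0.1067 -175.18
398.7 269.5 0.02 0.1073 -176.0
397.7 263 0.01 0.0928 -175.77
399.0 272 0.01 0.1121 -175.08
```

The same-image cross-hair check puts the hook about 2.5–3° clockwise of the pointer: the hook is at −178.2° and the pointer at about −175.5°. The earlier wrist sighting was biased because the pointer was half hidden. I'll nudge the hook back counterclockwise, gently, on its plain bar.

```bash
python3 -m handwheel '[[[-0.04,0.012,0,0,0,0],[-0.04,0.012,0,0,0,0],[-0.04,0.012,0,0,0,0],[-0.04,0.012,0,0,0,0],[-0.04,0.012,0,0,0,0],[-0.04,0.012,0,0,0,0],[-0.025,0.01,0,0,0,-0.1],[0,0,0,0,0,-0.149]]]' -0.6
python3 -m handwheel '[[[0,0,0,0,0,-0.149],[0,0,0,0,0,-0.149],[0,0,0,0,0,-0.149],[0,0,0,0,0,-0.149],[0,0,0,0,0,-0.149],[0,0,0,0,0,-0.149],[0,0,0,0,0,-0.149],[0,0,0,0,0,-0.149]]]'
python3 -m handwheel '[[[0,0,0,0,0,-0.1],[0,0,0,0,0,0]]]'
python3 -c "
from h import *
plan([.477,-.1355,.15],92)"
```

```text
t: 26.65
position: [0.4842, -0.1348, 0.3747]
tcp_rot: [-1.875, -2.519, 0.001]
wrist_force: [0.0, 0.2, 0.1]
opening: 0.0188
t: 27.45
position: [0.4838, -0.132, 0.3758]
tcp_rot: [0.13, 3.138, -0.001]
wrist_force: [0.0, 0.3, 0.3]
opening: 0.0188
t: 27.65
position: [0.4839, -0.1318, 0.3758]
tcp_rot: [-0.017, 3.141, -0.001]
wrist_force: [-0.6, 0.2, -0.6]
opening: 0.0188
t 27.65 pos [ 0.4839 -0.1318  0.3758] F [-0.6  0.2 -0.6] z [ 7.e-04 -7.e-04 -1.e+00] yaz 90.62 op 0.0188
shift [ 0.007  -0.0034  0.2258]
turn [-0.0007  0.0006 -0.0241]
```

```bash
python3 -m handwheel '[[[0.007,-0.0034,0,0,0,-0.024],[0,0,0.045,0,0,0],[0,0,0.045,0,0,0],[0,0,0.045,0,0,0],[0,0,0.03,0,0,0],[0,0,0.015,0,0,0],[0,0,0,0,0,0]]]'
python3 - <<'E'
from h import *
plan([.477,-.1355,.15],92)
snap('wrist','w10.png')
im=cv2.imread('pics/w10.png')
for r in (.117,.125,.132):
    q=proj('w10.png',[.594-r,-.1305-.045*r,.2]);v=int(q[1]);print(r,q.round(1));print(im[v,int(q[0])-25:int(q[0])+26,1].tolist())
E
```

```text
t: 28.35
position: [0.4761, -0.1338, 0.1938]
tcp_rot: [0.056, -3.138, -0.002]
wrist_force: [-1.0, 0.2, -0.1]
opening: 0.0189
t 28.35 pos [ 0.4761 -0.1338  0.1938] F [-1.   0.2 -0.1] z [-0.0027  0.0013 -1.    ] yaz 92.04 op 0.0189
shift [-0.0009 -0.0018  0.0438]
turn [ 0.0014 -0.0027  0.0007]
0.117 [309.6 272.4]
[126, 126, 126, 125, 125, 123, 124, 124, 124, 124, 123, 123, 123, 122, 123, 124, 126, 126, 123, 122, 131, 144, 164, 185, 204, 217, 224, 230, 235, 240, 243, 242, 239, 231, 221, 188, 126, 126, 125, 125, 124, 124, 124, 124, 124, 124, 125, 126, 125, 126, 125]
0.125 [309.4 259.7]
[132, 131, 131, 128, 120, 120, 152, 187, 187, 188, 188, 188, 190, 190, 191, 191, 191, 192, 174, 136, 126, 122, 123, 136, 157, 174, 187, 196, 200, 203, 204, 204, 208, 219, 223, 212, 195, 196, 197, 198, 199, 198, 200, 200, 200, 200, 200, 200, 201, 201, 201]
0.132 [309.3 248.5]
[86, 86, 87, 91, 97, 104, 128, 164, 184, 185, 186, 188, 189, 190, 191, 190, 191, 192, 175, 133, 121, 135, 145, 159, 176, 191, 202, 209, 215, 217, 219, 220, 216, 203, 178, 175, 193, 198, 198, 197, 198, 198, 198, 199, 198, 197, 192, 174, 147, 129, 112]
```

```bash
python3 -m handwheel '[[[0,0,0.02,0.0014,-0.0027,0],[0,0,0.015,0,0,0],[0,0,0.008,0,0,0],[0,0,0,0,0,0],[0,0,0,0,0,0]]]'
python3 -m handwheel '[[[0,-0.0015,0,0,0,0],[0,-0.0015,0,0,0,0],[0,0,0,0,0,0]]]'
python3 -m handwheel '[[[0,-0.0007,0,0,0,0],[0,0,0,0,0,0]]]'
python3 -m handwheel '[[[0,-0.0006,0,0,0,0],[0,0,0,0,0,0]]]'
python3 -m handwheel '[[[0,-0.0006,0,0,0,0],[0,0,0,0,0,0]]]'
```

```text
t: 28.9
position: [0.4779, -0.1339, 0.1533]
tcp_rot: [-0.06, 3.137, -0.004]
wrist_force: [0.4, 0.8, 0.6]
opening: 0.0186
t: 29.2
position: [0.4778, -0.137, 0.1531]
tcp_rot: [-0.06, 3.137, -0.004]
wrist_force: [-0.1, 0.1, -1.0]
opening: 0.0187
t: 29.4
position: [0.4776, -0.1375, 0.1526]
tcp_rot: [-0.06, 3.138, -0.003]
wrist_force: [0.4, 0.2, -0.2]
opening: 0.0184
t: 29.6
position: [0.4776, -0.138, 0.1525]
tcp_rot: [-0.06, 3.138, -0.003]
wrist_force: [-1.1, -0.4, -0.3]
opening: 0.0188
t: 29.8
position: [0.4776, -0.1386, 0.1526]
tcp_rot: [-0.06, 3.138, -0.003]
wrist_force: [-0.3, -0.2, -0.0]
opening: 0.0186
```

```bash
python3 -m handwheel '[[[0,-0.0007,0,0,0,0],[0,0,0,0,0,0]]]'
python3 -m handwheel '[[[0,-0.0007,0,0,0,0],[0,0,0,0,0,0]]]'
python3 -m handwheel '[[[0,-0.0007,0,0,0,0],[0,0,0,0,0,0]]]'
```

```text
t: 30.0
position: [0.4776, -0.1393, 0.1526]
tcp_rot: [-0.06, 3.138, -0.003]
wrist_force: [-0.6, 0.0, 0.1]
opening: 0.0191
t: 30.2
position: [0.4776, -0.1397, 0.1526]
tcp_rot: [-0.06, 3.138, -0.002]
wrist_force: [-0.1, 1.9, 0.8]
opening: 0.019
t: 30.4
position: [0.4776, -0.1401, 0.1525]
tcp_rot: [-0.06, 3.138, -0.001]
wrist_force: [0.2, 3.8, 0.3]
opening: 0.0186
```

```bash
python3 -m handwheel '[[[0,-0.001,0,0,0,0],[0,-0.001,0,0,0,0],[0,-0.001,0,0,0,0],[0,-0.001,0,0,0,0],[0,-0.0006,0,0,0,0]]]'
python3 -m handwheel '[[[0,0.002,0,0,0,0],[0,0.003,0,0,0,0],[0,0,0,0,0,0],[0,0,-0.03,0,0,0],[0,0,-0.045,0,0,0],[0,0,-0.045,0,0,0],[0,0,-0.045,0,0,0],[0,0,-0.045,0,0,0]]]'
python3 -m handwheel '[[[0.04,0.03,0,0,0,0],[0,0.05,0,0,0,0],[0,0.05,0,0,0,0],[0,0.05,0,0,0,0],[0,0.05,0,0,0,0],[0,0.05,0,0,0,0],[0,0,0,0,0,0]]]'
python3 - <<'E'
from h import *
t='t11.png';snap('top',t);snap('scene','s11.png')
im=cv2.imread('pics/'+t)[:,:,1].astype(float)
def cen(x,y,n=4):
    w=np.clip(im[y-n:y+n+1,x-n:x+n+1]-190,0,None);g=np.mgrid[-n:n+1,-n:n+1];return x+(w*g[1]).sum()/w.sum(),y+(w*g[0]).sum()/w.sum()
for tt in ['t9.png',t]:
    im=cv2.imread('pics/'+tt)[:,:,1].astype(float)
    P=[cen(482,201),cen(408,132,3),cen(338,202,3),cen(413,277,3) if tt=='t9.png' else cen(416,277,3)]
    e=[ray(tt,*q,.211)[:2] for q in (P[3],P[0],P[1],P[2])]
    d1=e[0]-e[2];d2=e[3]-e[1];deg=lambda d:np.degrees(np.arctan2(d[1],d[0])).round(2)
    A=e[2]+np.linalg.solve(np.c_[d1,-d2],e[1]-e[2])[0]*d1
    p=[ray(tt,u,v,.009)[:2]-A for u,v in [(398.8,269.5),(397.7,263)]]
    print(tt,np.round(P,1).tolist(),'axis',A.round(4),'hook',deg(d1),'side',deg(d2)-180-90+90,'ptr',[deg(x) for x in p])
b=cv2.imread('pics/s9.png').astype(int)-cv2.imread('pics/s11.png')
plan([.4,.1,.4])
E
```

```text
t: 30.9
position: [0.4777, -0.1453, 0.1525]
tcp_rot: [-0.06, 3.138, -0.003]
wrist_force: [-0.7, 4.2, 0.9]
opening: 0.0191
t: 31.7
position: [0.4768, -0.14, 0.3646]
tcp_rot: [-0.06, 3.137, -0.005]
wrist_force: [0.1, -0.7, -0.1]
opening: 0.0188
t: 32.4
position: [0.4253, 0.1431, 0.3621]
tcp_rot: [-0.074, 3.137, -0.002]
wrist_force: [-0.0, -0.1, 0.1]
opening: 0.0188
t9.png [[482.9, 201.3], [407.8, 132.3], [337.8, 203.4], [412.7, 276.2]] axis [ 0.5947 -0.1279] hook -178.24 side -88.07999999999998 ptr [np.float64(-174.68), np.float64(-175.34)]
t11.png [[482.5, 198.2], [405.4, 132.3], [338.0, 205.0], [nan, nan]] axis [nan nan] hook nan side -86.18 ptr [np.float64(nan), np.float64(nan)]
t 32.5 pos [0.4262 0.139  0.3619] F [-0.4  0.2  0. ] z [ 0.0038 -0.0027 -1.    ] yaz 92.34 op 0.0187
shift [ 0.0276 -0.038  -0.0381]<stdin>:5: RuntimeWarning: invalid value encountered in scalar divide
```

```bash
python3 - <<'E'
from h import *
a=cv2.imread('pics/s9.png');b=cv2.imread('pics/s11.png')
for x,y,w,h in [(210,255,38,45),(190,220,20,60),(255,225,20,60)]:
    r=cv2.matchTemplate(b[y-15:y+h+15,x-15:x+w+15],a[y:y+h,x:x+w],5);_,s,_,l=cv2.minMaxLoc(r);print(s,l[0]-15,l[1]-15)
bot.close_job()
E
```

```text
0.8573769330978394 2 0
0.8811541199684143 0 1
0.9094086289405823 0 -2
the job is handed in; nothing more can be done
```

The loose template from the wooden stand is hanging on the carousel's empty hook, inside the catch, and the job is handed in at about 32.5 s.

**What I did**
- I turned the carousel about 100° clockwise by straddling the plain bar, with force readings of about 5 N.
- I took the smallest template, the one in the wooden stand, and hung it on the hook by its eye.
- I slid it in past the catch, where the push read about 9 N, until it stopped at the collar about 72 mm from the axis. I pressed it home at a reading of about 10 N and released it.
- The highest total reading on the carousel was about 11 N.

**Out of order**
- After the hanging, a top-camera check showed the hook about 2.5–3° clockwise of the pointer. My first sighting was biased because the pointer was half hidden.
- I nudged the hook back about 2° with about 4 N on the bar, so this small correction came after the hanging.

**Last checks**
- **Alignment:** the side hooks put the empty hook at about −176.2° and the pointer at about −175° ± 0.7°. The hook end itself was hidden by the arm, so this last figure is indirect.
- **Template:** before the nudge, brass showed outside the plate, which fits the catch being up behind it. After the nudge I only compared pictures by program. The template patch matched at 0.86, shifted 2 px, as expected from the nudge. I did not look at the catch again.
- **Bench:** in the picture before the nudge the bystanders were in place. The arm was well clear at hand-in.

**Disagreement**
- The fingertips ended about 37 mm short of the reported TCP. Because of this, my first two pushes went over the bar without moving it. I allowed for it after that.

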